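# Load the relief-pressing jig and latch its keeper

### The job

Finish loading the pressing jig: take the thin plywood separator sheet off the little sloped easel and lay it flat on the relief plaque already in the jig, then stack the other plaque squarely on it, relief side up and lengthwise along the jig. Set both down rather than dropping them. Last, push the wooden keeper along its slide over the stack until its spring detent snaps in at the far end, and leave the glue bottle, brush jar and tape roll undisturbed.

Things in the scene. Friction and masses are not known exactly. Their poses are not given: they have to be found in the camera images.
- jig: Fixed plywood jig, base 290 x 200 x 12 mm. Origin on the table under the stack bay's centre. Its +x is the slide direction (roughly world +y), its -y side is the far side. End stops: inner faces at x = +-69 mm, 50 mm wide, top at height 44 mm. Four side pins 8 mm thick at x = +-45, y = +-40 mm, top at 46 mm. Rail along x at y = -85 mm; detent housing at x = -12, y = -134 mm, 50 mm high.
- bay (a point): Centre of the stack bay on the jig's base, 12 mm above the table, axes as the jig. Above it in the full stack: lower plaque's underside at 0, separator's underside at 23 mm, upper plaque's underside at 29 mm and its top at 52 mm; the keeper arm's underside at 56 mm.
- keeper (a joint): Travel of the sliding keeper along the jig's +x, in m: 0 at its parked end, 0.117 at the end stop. The spring detent's crest is at 0.103 and resists with about 10 N; past 0.111 it has snapped in. About 1.5 N of friction otherwise; it stays where it is left.
- keeper_tab (a point): Middle of the top edge of the keeper's upright wooden push tab, 118 mm above the table, axes as the jig; at joint 0 it is at x = -115, y = -45 mm of the jig. The tab is 8 mm thick along the slide, 50 mm wide, 40 mm high, and stands on the keeper arm (30 mm along the slide, heights 68 to 78 mm, y = -100 to +25 mm of the jig).
- lower_plaque: Wooden relief plaque already lying in the jig's bay, loose: 124 x 50 x 18 mm plus 5 mm high relief (two discs 38 mm across and a rectangle), 23 mm in all. Origin at the centre of its underside, x along its length, z up.
- upper_plaque: The other plaque, identical, about 100 g, lying relief up on the table. Origin at the centre of its underside, x along its length, z up.
- easel: Fixed small wooden easel with a lamp. Origin on the table under the sheet's centre. Board 150 x 44 mm, sloping 28 degrees, rising to its +x, with a 6 mm lip at the low end. Lamp head 56 mm across, heights 245 to 290 mm, hangs at x = +45 mm over the sheet; its post at x = +90 mm is 315 mm high. Foot x = -80 to +110 mm, 90 mm wide.
- separator: Plain plywood sheet 130 x 64 x 6 mm, about 40 g, lying on the easel's board and overhanging it by 10 mm at each long side. Origin at the centre of its underside, x along its length, z its normal (on the easel 28 degrees off vertical, leaning to the easel's -x, with the origin 100 mm above the table).
- glue: Loose glue bottle, 52 mm in diameter, 130 mm high, standing near the upper plaque; leave it. Origin at the centre of its underside.
- brush_jar: Loose brush jar, 68 mm in diameter and 90 mm high, brushes up to about 170 mm; leave it. Origin at the centre of its underside.
- tape: Loose roll of tape, 96 mm in diameter, 24 mm high, lying flat; leave it. Origin at the centre of its underside.
Not all that is in view belongs to the job. There is more than one size of the separator; the job needs the largest.

How it is judged:
By the outcome, as a careful person would: the job done as asked, in the order asked, and still so for the second after the job is handed in, with the robot touching nothing.
It also fails if it takes over 72 s, if anything falls off the work surface, if the arm or the gripper's body presses on something with over 40 N, if the wrist force passes 120 N, or if a joint passes its speed limit or range.

### The arm

A 6-joint arm with a two-finger parallel gripper is mounted at the origin on the work surface. World frame = base frame: x ahead of the robot, y to its left, z up, the work surface at z = 0. Lengths are in m, angles in rad, forces in N, time in s.
With the tool pointing down it reaches from about 0.3 to 0.875 m from the base axis. Payload 4.2 kg.
Tool frame: the origin (TCP) lies on the centre line of the jaws, within the pads' length; the fingertips stand 8 mm ahead of it and the grasp point (between the pads) lies 11 mm behind it; z points along the fingers, y is the line along which they close (so a half turn about z gives the same grasp; the last joint's range is limited). The gripper opens to 85 mm and grips with 20 to 120 N. Pads are 22 mm wide; open, the fingers measure 114 mm over their backs; the gripper's body (76 mm by 85 mm) begins 54 mm behind the grasp point. The pads swing forward as they close: fully open they stand 13 mm farther back than shut.
Start: joints at [-1.357, 0.32, 1.565, -0, 1.257, -0.02], TCP at [0.133, -0.559, 0.212] pointing down, gripper open.
Joint ranges: [-3.11, 3.11], [-0.84, 2.01], [0.21, 2.61], [-1.34, 4.49], [0.05, 2.63], [-2.56, 2.56]. Speed limits (rad/s): [2.57, 2.57, 3.14, 3.14, 3.14, 3.14].

### API

Orientations are given as a rotation vector (axis times angle).
In Python, from rig import bot gives the robot as it stands.
- The arm moves only by the shell command python3 -m crank 'ROWS' [OPENING] [FORCE]. ROWS is JSON, a list of rows, each a list of 2 entries, a list of its own where there are three numbers: the shift along the tool's x, y, z each as a share of 0.05 m, from -1 to 1, then the turn about the tool's z as a share of 5 degrees, from -1 to 1. A call has 1 to 5 rows; each row shifts and turns the commanded pose from where the row before left it, along the tool's axes as they then stand; what a row does not reach is not made up. A row lasts 1/10 s, in which the tool goes at most 50 mm and 8.59 degrees, less where a joint would pass 70% of its speed; a pose out of reach is approached as far as the arm can. A call with a number of a shift or a turn outside -1 to 1 is refused whole. A call with a gripper value outside its range is refused whole. OPENING is the opening, from 0 (shut) to 1 (fully open), set as the call begins (- or left out, the last holds). The fingers move at their own pace and stop on an object; FORCE is the grip in N (left out, the last holds). Time passes only in rows, so rows that do not move let the fingers close. It gives the time, the measured TCP pose, the force, the opening and the grip force at its end, in the units of the state.
- bot.sense(): the state, without advancing time (a new reading comes with each control period).
- bot.snapshot(name): name is "side" or "top" or "wrist"; returns (picture, depth): 384x512x3 uint8, blue, green, red; 384x512 float32, m along the optical axis (not along the pixel's ray), 0 where there is no reading.
- bot.calibration(name): a dict with "K" (3x3 intrinsics, pixels), "rvec" (rotation vector, rad) and "tvec" (3), from world to camera coordinates, as OpenCV has them; the wrist camera has in their place "T_tool_cam" (4x4, takes a point from camera to tool coordinates, whose origin is the TCP and whose axes are the flange's). Camera axes: x right, y down, z forward; pixel columns grow to the right and rows downward; lengths in m; the calibration is good to about 2 mm. A picture is of the moment at which its call begins: read the wrist's pose just before it. calibration takes no time and is no camera call.
- bot.hand_in(): hands the job in; it is judged then, once.
Trained networks look in the newest picture that a camera, given by its name, has taken for a name from the list of things; names that differ only in an ending like _2 or _b are one class to them, and where a whole thing is asked for, a point or a joint stands for the part that bears it (a point fixed in the world has none). Each returns a list of dicts, best first, with "conf" (0 to 1); they miss things now and then, are a little off and sometimes report something else, mostly with a low value. They report only what shows in the picture. A call takes as long as a camera call. They do not tell look-alikes from the thing itself.
- bot.outline_of(camera, name): "mask" (384x512 bool, what is visible of it) and "at" ([column, row] in pixels, amid what is visible of it).
- bot.mark_of(camera, name): "at" ([column, row] in pixels: a listed point, or the origin of a listed thing).
The state is a dict: "t": time; "joint_positions": joint angles; "dq": joint speeds; "joint_efforts": joint torques, N m; "tcp_pos": TCP position; "orientation": TCP orientation; "contact_force": force on the tool from outside, world axes, zero at the start; "torque": the same for the moment, N m; "opening": finger opening in m; "gripper_force": force on a finger pad.
Only numpy, scipy, OpenCV 4.12 (cv2) and the standard library are available. Lean on these libraries where they do the work, as an engineer would, in place of code of your own. Each camera call takes 0.05 s, during which the arm holds its last target. There are 200 camera calls.

## Working session

There is one attempt and no reset: what is moved stays moved. The work goes in short steps, Python scripts to look and compute and a shell command to move; the robot and the scene stay as the last step left them, time stands still between calls to the robot, and variables do not carry over. Pictures are saved under pics/ and viewed, at most 10 in all, crops included, and the job is handed in when it is done.

```bash
ls; mkdir -p pics
cat > h.py <<'E'
import numpy as np, cv2
from scipy.spatial.transform import Rotation as R
from rig import bot
def cam(n):
    c=bot.calibration(n); K=np.array(c["K"])
    if n=="wrist":
        s=bot.sense(); T=np.eye(4);T[:3,:3]=R.from_rotvec(s["orientation"]).as_matrix();T[:3,3]=s["tcp_pos"]
        return K,T@np.array(c["T_tool_cam"])
    T=np.eye(4);T[:3,:3]=cv2.Rodrigues(np.array(c["rvec"],float))[0];T[:3,3]=np.ravel(c["tvec"])
    return K,np.linalg.inv(T)
def cloud(n):
    K,T=cam(n); im,d=bot.snapshot(n)
    v,u=np.mgrid[0:384,0:512]
    P=np.stack([(u-K[0,2])/K[0,0]*d,(v-K[1,2])/K[1,1]*d,d],-1)
    W=P@T[:3,:3].T+T[:3,3]; W[d<=0]=np.nan
    return im,W
E
python3 - <<'E'
from h import *
s=bot.sense();print(s["t"],s["tcp_pos"],s["orientation"],s["opening"])
ims=[]
for n in("top","side"):
    im,W=cloud(n);ims.append(im);np.save(n+".npy",W)
    for k in["jig","keeper","keeper_tab","lower_plaque","upper_plaque","easel","separator","glue","brush_jar","tape"]:
        for r in bot.outline_of(n,k):
            m=r["mask"];p=W[m];p=p[~np.isnan(p[:,0])]
            if len(p)<5: continue
            (c,sz,a)=cv2.minAreaRect((p[:,:2]*1000).astype(np.float32))
            print(n,k,round(r["conf"],2),np.round(r["at"]),m.sum(),"med",np.round(np.median(p,0),3),"z5/95",np.round(np.percentile(p[:,2],[5,95]),3),"rect",np.round(c),np.round(sz),round(a))
cv2.imwrite("pics/a.png",ims[0]);cv2.imwrite("pics/b.png",ims[1])
E
```

```text
pics
0.0 [ 0.1330854  -0.5588474   0.21156727] [-3.11834950e+00 -3.66173365e-01  3.34956473e-04] 0.08536576558653544
top jig 0.92 [257. 163.] 4806 med [0.616 0.018 0.014] z5/95 [0.009 0.079] rect [612.  21.] [296. 211.] 82
top keeper 0.64 [372. 139.] 356 med [ 0.684 -0.337  0.025] z5/95 [0.008 0.028] rect [ 681. -336.] [90. 92.] 3
top keeper 0.61 [291. 162.] 452 med [ 0.596 -0.081  0.079] z5/95 [0.065 0.119] rect [593. -81.] [ 49. 137.] 78
top keeper 0.5 [259. 234.] 354 med [0.388 0.014 0.091] z5/95 [0.088 0.162] rect [389.  13.] [63. 58.] 1
top keeper_tab 0.57 [292. 166.] 440 med [ 0.594 -0.081  0.079] z5/95 [0.067 0.119] rect [584. -83.] [ 47. 124.] 83
top lower_plaque 0.61 [257. 177.] 584 med [0.562 0.027 0.033] z5/95 [0.028 0.039] rect [564.  25.] [122.  52.] 81
top upper_plaque 0.9 [374. 203.] 600 med [ 0.488 -0.354  0.022] z5/95 [0.01  0.028] rect [ 490. -359.] [124.  51.] 76
top upper_plaque 0.59 [254. 180.] 588 med [0.562 0.027 0.033] z5/95 [0.028 0.039] rect [564.  25.] [123.  53.] 81
top easel 0.95 [161. 182.] 1566 med [0.522 0.31  0.015] z5/95 [0.006 0.3  ] rect [501. 352.
[... 1328 characters left out ...]
.038] rect [551.  29.] [125.  65.] 81
side easel 0.57 [176. 286.] 2099 med [0.502 0.336 0.014] z5/95 [0.008 0.291] rect [593. 296.] [141. 427.] 75
side separator 0.77 [192. 273.] 1160 med [0.47  0.324 0.106] z5/95 [0.079 0.133] rect [493. 324.] [163.  66.] 6
side separator 0.59 [144. 316.] 562 med [0.529 0.466 0.005] z5/95 [0.002 0.008] rect [530. 465.] [96. 51.] 20
side glue 0.82 [344. 161.] 425 med [ 0.377 -0.346  0.069] z5/95 [0.01  0.128] rect [ 373. -370.] [81. 45.] 64
side brush_jar 0.8 [285. 225.] 713 med [0.372 0.03  0.087] z5/95 [0.008 0.141] rect [401. -44.] [ 62. 198.] 18
side tape 0.7 [272. 144.] 330 med [ 0.675 -0.331  0.02 ] z5/95 [0.003 0.027] rect [ 682. -336.] [ 97. 109.] 88
```

Run:
```python
from h import *
a=cv2.imread("pics/a.png");b=cv2.imread("pics/b.png")
cv2.imwrite("pics/a2.png",cv2.resize(a[80:280,100:440],None,fx=2.3,fy=2.3,interpolation=2))
cv2.imwrite("pics/b2.png",cv2.resize(b,None,fx=1.5,fy=1.5))
```

```text
(no output)
```

View pics/a2.png

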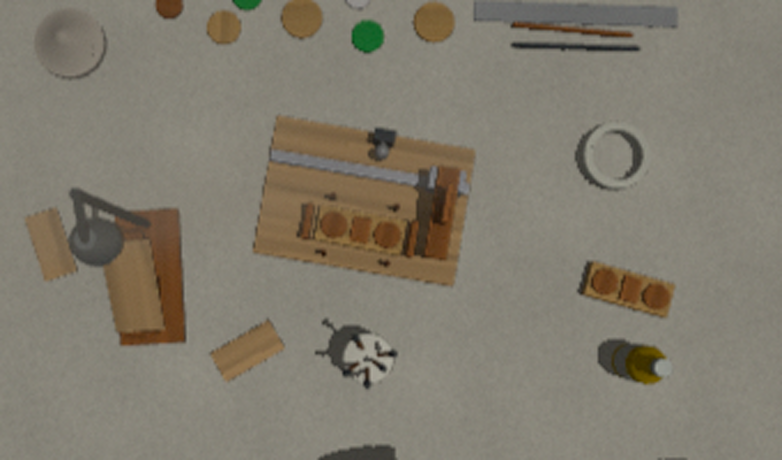

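View pics/b2.png

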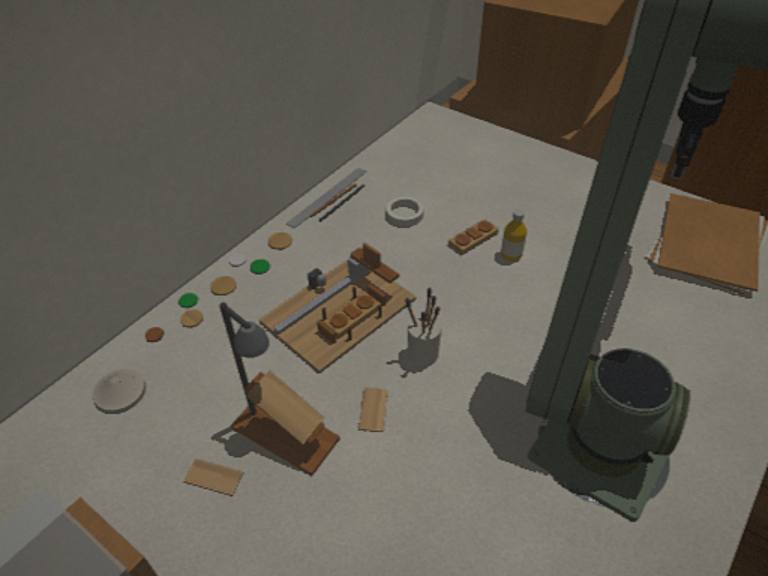

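The top view is oriented with world +x up and +y left. The big sheet is on the easel (a2 ≈ 135,290) with the lamp over its upper end, and there are two small decoy sheets on the table (50,245 and 247,350). The jig is at (360,200), the free plaque at (628,288) and the glue just below it. I'll go over the plaque and take a look with the wrist camera.

```bash
cat >> h.py <<'E'
def look(names,n="wrist",save=None):
    im,W=cloud(n)
    if save: cv2.imwrite(f"pics/{save}.png",im)
    out={}
    for k in names:
        for r in bot.outline_of(n,k)[:2]:
            m=r["mask"];p=W[m];p=p[~np.isnan(p[:,0])]
            if len(p)<20 or r["conf"]<.4: continue
            z=np.percentile(p[:,2],[5,50,95]); 
            (c,sz,a)=cv2.minAreaRect((p[:,:2]*1000).astype(np.float32))
            if sz[0]<sz[1]: a+=90
            print(k,round(r["conf"],2),np.round(r["at"]),m.sum(),"z",np.round(z,3),"rect",np.round(c,1),np.round(sz,1),"longdir",round(a%180,1))
            out.setdefault(k,(m,W))
    return im,W,out
def yaw():
    X=R.from_rotvec(bot.sense()["orientation"]).as_matrix(); return np.degrees(np.arctan2(X[1,0],X[0,0]))
def go(target,yaw_t=None):
    s=bot.sense();M=R.from_rotvec(s["orientation"]).as_matrix()
    d=M.T@(np.array(target)-s["tcp_pos"])/.05
    print("t",round(s["t"],2),"tcp",np.round(s["tcp_pos"],4),"yaw",round(yaw(),2),"shares",np.round(d,2),"turn",None if yaw_t is None else round(-(yaw_t-yaw())/5,2),"F",np.round(s["contact_force"],1),"op",round(s["opening"],4))
E
A='[[[0.76,-0.29,-0.38],0],[[0.76,-0.29,-0.38],0],[[0.76,-0.29,-0.38],0],[[0.76,-0.29,-0.38],0],[[0.76,-0.29,-0.38],0]]'
python3 -m crank '[[[0.76,-0.29,-0.38],0],[[0.76,-0.29,-0.38],0],[[0.76,-0.29,-0.38],0],[[0.76,-0.29,-0.38],0],[[0.76,-0.29,-0.38],0]]' 1
python3 -m crank '[[[0.76,-0.29,-0.38],0],[[0.76,-0.29,-0.38],0],[[0.5,-0.29,0],0],[[0,0,0],0],[[0,0,0],0]]' 1
python3 - <<'E'
from h import *
print(bot.calibration("wrist"))
go([.45,-.02,.4]);look(["upper_plaque","glue","tape"],save="w1")
E
```

```text
t: 1.6
tcp_pos: [0.3024, -0.4437, 0.3084]
orientation: [3.12, 0.366, 0.0]
contact_force: [0.5, -0.7, 0.0]
opening: 0.0853
gripper_force: 0.0
t: 2.1
tcp_pos: [0.3895, -0.3788, 0.3453]
orientation: [3.12, 0.369, -0.001]
contact_force: [-0.1, 0.4, -0.4]
opening: 0.0851
gripper_force: 0.0
{'K': array([[327.39325456,   0.        , 253.85933455],
       [  0.        , 327.39325456, 197.03157828],
       [  0.        ,   0.        ,   1.        ]]), 'T_tool_cam': array([[-8.04094202e-04, -9.57177930e-01, -2.89499161e-01,
         7.38924673e-02],
       [ 9.99999664e-01, -7.23621700e-04, -3.85007026e-04,
         3.99061397e-04],
       [ 1.59032354e-04, -2.89499373e-01,  9.57178190e-01,
        -1.61075422e-01],
       [ 0.00000000e+00,  0.00000000e+00,  0.00000000e+00,
         1.00000000e+00]])}
t 2.1 tcp [ 0.3895 -0.3788  0.3453] yaw 13.47 shares [ 2.85 -6.7  -1.1 ] turn None F [-0.1  0.4 -0.4] op 0.0851
upper_plaque 0.6 [259.  78.] 3299 z [0.016 0.021 0.024] rect [ 488.4 -357.9] [123.7  53. ] longdir 75.8
glue 0.86 [243. 156.] 1337 z [0.044 0.092 0.13 ] rect [ 386.4 -360.5] [49.3 50.8] longdir 157.3
```

```bash
python3 -m crank '[[[0.54,-0.74,0],0],[[0.54,-0.74,0],0],[[0.54,-0.74,0],0],[[0.54,-0.74,0],0],[[0.54,-0.74,0],0]]' >/dev/null
python3 -m crank '[[[0.54,-0.74,0],0],[[0.54,-0.74,0],0],[[0.54,-0.74,0],0],[[0.54,-0.74,0],0],[[0,0,0],0]]' >/dev/null
python3 -m crank '[[[0,0,0],0],[[0,0,0],0]]'
python3 - <<'E'
from h import *
go([.43,.32,.35]);im,W,o=look(["jig","lower_plaque","keeper","keeper_tab"],save="w2")
np.save("w2.npy",W)
cv2.imwrite("pics/w2b.png",cv2.resize(im,None,fx=1.5,fy=1.5))
for k in("bay","keeper_tab","jig","lower_plaque"):print(k,[(np.round(r["at"]),round(r["conf"],2)) for r in bot.mark_of("wrist",k)])
E
```

```text
t: 3.5
tcp_pos: [0.5483, -0.0003, 0.3453]
orientation: [3.12, 0.364, -0.001]
contact_force: [0.0, -0.5, -0.1]
opening: 0.0854
gripper_force: 0.0
t 3.5 tcp [ 5.483e-01 -3.000e-04  3.453e-01] yaw 13.3 shares [-0.83 -6.78 -0.1 ] turn None F [ 0.  -0.5 -0.1] op 0.0854
jig 0.83 [248.  97.] 25681 z [0.01  0.012 0.078] rect [606.4  21. ] [303.3 212.2] longdir 81.9
lower_plaque 0.7 [235. 135.] 2950 z [0.028 0.033 0.036] rect [561.1  28.3] [123.   50.4] longdir 80.9
keeper 0.64 [322. 135.] 2733 z [0.065 0.078 0.117] rect [583.4 -91.5] [ 70.4 128.2] longdir 172.1
keeper_tab 0.59 [318. 136.] 2759 z [0.06  0.078 0.117] rect [583.4 -91.6] [ 70.5 129.2] longdir 172.2
bay [(array([240., 135.]), 0.48)]
keeper_tab [(array([326., 145.]), 0.77)]
jig []
lower_plaque [(array([237., 135.]), 0.6)]
```

View pics/w2b.png

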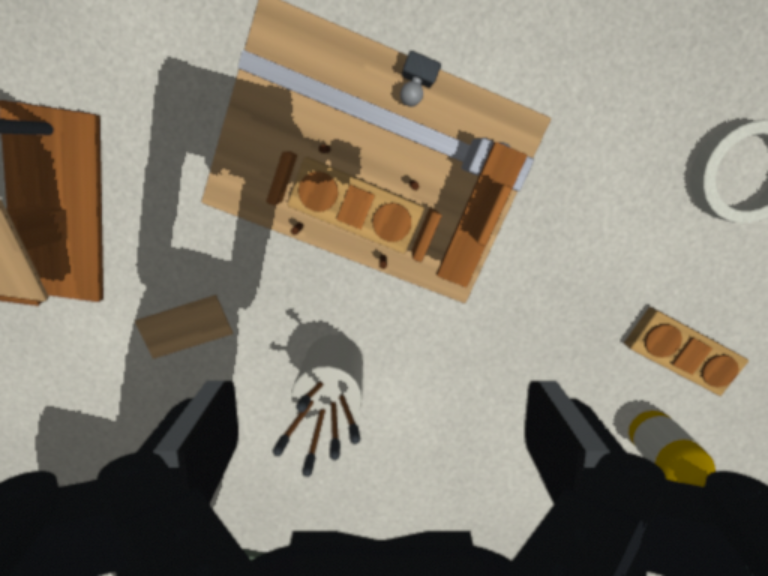

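Jig seen well: end stops at (283,178) and (428,236), four pins, keeper parked at (480,220), lower plaque between them. Next I'll pin down the jig frame from the end-stop and pin tops.

Run:
```python
from h import *
W=np.load("w2.npy")
m=(W[...,2]>.040)&(W[...,2]<.050)&(np.hypot(W[...,0]-.56,W[...,1]-.025)<.1)
m=m.astype(np.uint8)
n,l,st,c=cv2.connectedComponentsWithStats(m)
for i in range(1,n):
    p=W[l==i]
    if len(p)<6: continue
    r=cv2.minAreaRect((p[:,:2]*1000).astype(np.float32));print(len(p),np.round(c[i]),np.round(np.median(p,0)*1000,1),np.round(r[0],1),np.round(r[1],1),round(r[2],1))
m=(W[...,2]>.112)&(W[...,2]<.125)&(np.hypot(W[...,0]-.56,W[...,1]+.08)<.1)
p=W[m];r=cv2.minAreaRect((p[:,:2]*1000).astype(np.float32));print("tab",len(p),r,np.median(p[:,2]))
m=(np.abs(W[...,2]-.012)<.005)&(np.hypot(W[...,0]-.6,W[...,1]-.025)<.25)
```

```text
29 [215.  99.] [606.3  67.4  45.9] [606.1  67.5] [6.5 7. ] 13.3
272 [185. 119.] [571.8 101.6  43.5] [570.9 101.9] [10.3 50. ] 81.6
26 [276. 124.] [593.4 -21.2  45.4] [593. -21.] [6.9 6.8] 16.7
248 [284. 158.] [550.5 -44.1  43.4] [549.8 -44.3] [10.2 49.8] 81.8
27 [196. 154.] [528.1  78.9  45.6] [527.8  79.1] [6.7 7.2] 17.0
29 [255. 176.] [514.8  -9.8  45.4] [514.5  -9.6] [7.2 7.3] 12.4
tab 311 ((589.913818359375, -81.79414367675781), (8.369845390319824, 49.70119857788086), 81.30821990966797) 0.11727688831531397
```

```bash
python3 -m crank '[[[-0.3,-0.81,0.11],0],[[-0.3,-0.81,0.11],0],[[-0.3,-0.81,0.11],0],[[-0.3,-0.81,0.11],0],[[-0.3,-0.81,0.11],0]]' >/dev/null
python3 -m crank '[[[-0.3,-0.81,0.11],0],[[-0.3,-0.81,0.11],0],[[-0.3,-0.81,0.11],0],[[0,0,0],0],[[0,0,0],0]]'
python3 - <<'E'
from h import *
print(bot.sense()["joint_positions"])
im,W,o=look(["separator"],save="w3");np.save("w3.npy",W)
m,_=o["separator"]
p=W[m]; p=p[(p[:,2]>.06)&(p[:,2]<.15)&(p[:,1]>.25)&(p[:,1]<.40)]
c0=np.median(p,0)
for _ in range(3):
    c=p.mean(0);U,S,V=np.linalg.svd(p-c,full_matrices=False);n=V[2]*np.sign(V[2,2]);p=p[np.abs((p-c)@n)<.003]
ex=np.array([-n[0],-n[1],0]);ex/=np.linalg.norm(ex);ex=ex*n[2]+np.array([0,0,np.hypot(n[0],n[1])]);ey=np.cross(n,ex)
print("tilt",np.degrees(np.arccos(n[2])),"slope az",np.degrees(np.arctan2(ex[1],ex[0])))
q=np.stack([(p-c)@ex,(p-c)@ey],1)*1000
(cc,sz,a)=cv2.minAreaRect(q.astype(np.float32));print(cc,sz,a,len(p))
C=c+ex*cc[0]/1000+ey*cc[1]/1000;print("centre top face",C, "low edge",q.min(0),q.max(0),c)
cv2.imwrite("pics/w3b.png",im)
E
```

```text
t: 4.95
tcp_pos: [0.3565, 0.2889, 0.3014]
orientation: [3.119, 0.37, 0.0]
contact_force: [1.0, -0.5, 0.6]
opening: 0.0853
gripper_force: 0.0
[ 6.56482717e-01  8.64776934e-02  1.64432791e+00 -8.63610274e-04
  1.41094815e+00  1.99113863e+00]
separator 0.91 [150.  13.] 970 z [0.002 0.004 0.006] rect [499.3 454.7] [30.6 48.5] longdir 108.7
separator 0.77 [246.  52.] 6955 z [0.078 0.105 0.125] rect [463.7 318.8] [104.5  70.4] longdir 4.5
  return _methods._mean(a, axis=axis, dtype=dtype,
  ret = um.true_divide(
<stdin>:8: RuntimeWarning: Mean of empty slice.
Traceback (most recent call last):
IndexError: index 2 is out of bounds for axis 0 with size 0
```

Run:
```python
from h import *
W=np.load("w3.npy")
def fit(p):
    for i in range(6):
        c=np.median(p,0) if i==0 else p.mean(0);U,S,V=np.linalg.svd(p-c,full_matrices=False);n=V[2]*np.sign(V[2,2]);p=p[np.abs((p-c)@n)<(.006 if i<3 else .003)]
    h=np.hypot(n[0],n[1]);ex=np.array([-n[0]/h*n[2],-n[1]/h*n[2],h]);ey=np.cross(n,ex)
    q=np.stack([(p-c)@ex,(p-c)@ey],1)*1000
    (cc,sz,a)=cv2.minAreaRect(q.astype(np.float32))
    print("tilt",np.degrees(np.arccos(n[2])),"slope az",np.degrees(np.arctan2(ex[1],ex[0])),"rect",cc,sz,a,len(p))
    print("rectcentre",c+ex*cc[0]/1000+ey*cc[1]/1000,"low-edge mid",c+ex*q[:,0].min()/1000+ey*cc[1]/1000,"high",c+ex*q[:,0].max()/1000+ey*cc[1]/1000)
p=W.reshape(-1,3);fit(p[(p[:,2]>.072)&(p[:,2]<.14)&(abs(p[:,1]-.32)<.055)&(abs(p[:,0]-.47)<.08)])
for n in("top","side"):
    p=np.load(n+".npy").reshape(-1,3);fit(p[(p[:,2]>.072)&(p[:,2]<.14)&(abs(p[:,1]-.32)<.055)&(abs(p[:,0]-.47)<.08)])
```

```text
tilt 27.98598523592377 slope az 4.894278118204952 rect (-6.315040588378906, 0.6327171325683594) (64.10270690917969, 122.53999328613281) 89.9079360961914 7058
rectcentre [0.46153385 0.321762   0.10013277] low-edge mid [0.40759919 0.31714359 0.07136724] high [0.51539682 0.32637426 0.12886007]
tilt 27.74533515253459 slope az 4.920437612245357 rect (5.0411376953125, 1.7070350646972656) (64.68026733398438, 144.62600708007812) 89.8804931640625 738
rectcentre [0.47304506 0.31993869 0.10576981] low-edge mid [0.4092605  0.3144475  0.07209365] high [0.53676779 0.32542455 0.13941332]
tilt 27.70091550339626 slope az 4.970584892989709 rect (1.8749618530273438, -0.7894401550292969) (65.46888732910156, 148.31161499023438) 89.8011245727539 998
rectcentre [0.47020225 0.32259361 0.1059408 ] low-edge mid [0.40480608 0.31690602 0.0714761 ] high [0.53558652 0.32828017 0.14039923]
```

View pics/w3.png

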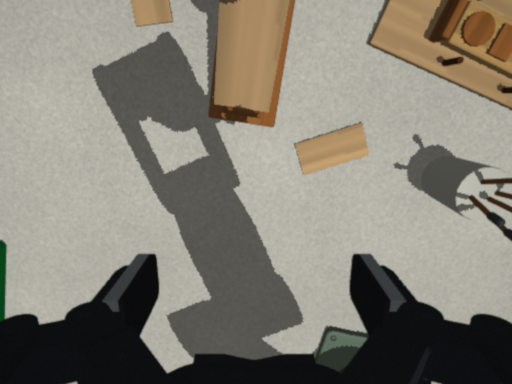

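```bash
for i in 1 2 3 4 5 6; do python3 -m crank '[[[0,0,0],-1],[[0,0,0],-1],[[0,0,0],-1],[[0,0,0],-1],[[0,0,0],-1]]' >/dev/null; done
python3 -m crank '[[[0,0,0],-1],[[0,0,0],-1],[[0,0,0],-1],[[0,0,0],-1],[[0,0,0],-0.25]]'
python3 - <<'E'
from h import *
for n in("top","side"):
    p=np.load(n+".npy").reshape(-1,3);p=p[(p[:,2]>.235)&(p[:,2]<.30)&(abs(p[:,1]-.326)<.06)&(abs(p[:,0]-.52)<.06)]
    print(n,len(p),np.round(np.percentile(p,[1,50,99],axis=0),3).tolist())
go([.4486,.3204,.20],184.9)
im,W,o=look([],"side",save="s1")
cv2.imwrite("pics/s1b.png",cv2.resize(im[100:340,60:380],None,fx=2.4,fy=2.4))
print(bot.sense()["joint_positions"])
E
```

```text
t: 8.55
tcp_pos: [0.3579, 0.2874, 0.3016]
orientation: [-0.124, 3.139, -0.0]
contact_force: [0.3, 0.3, -0.2]
opening: 0.0855
gripper_force: 0.0
top 417 [[0.494, 0.298, 0.245], [0.519, 0.318, 0.275], [0.568, 0.348, 0.299]]
side 531 [[0.49, 0.307, 0.241], [0.509, 0.334, 0.272], [0.564, 0.353, 0.299]]
t 8.55 tcp [0.3579 0.2874 0.3016] yaw -175.46 shares [-1.86  0.52  2.03] turn -72.07 F [ 0.3  0.3 -0.2] op 0.0855
[ 6.52155543e-01  8.63350399e-02  1.64397918e+00 -3.58517661e-04
  1.41089942e+00 -9.97711661e-01]
```

View pics/s1b.png

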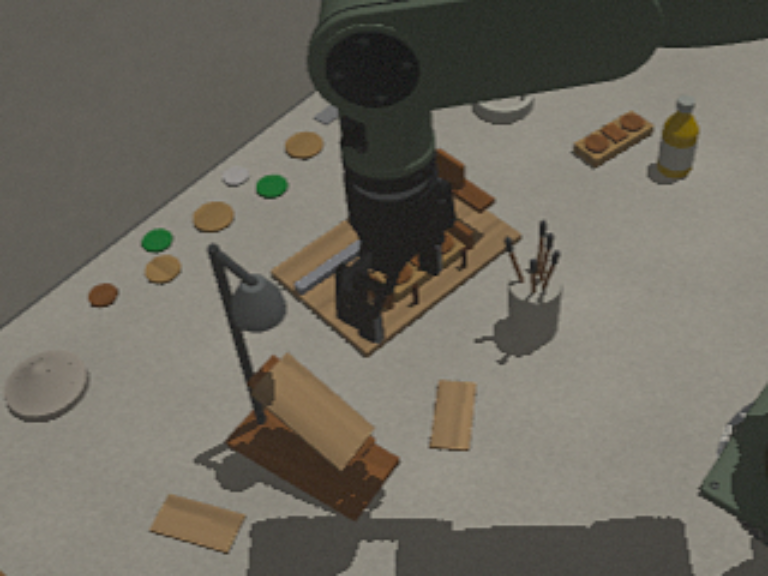

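```bash
python3 -m crank '[[[-0.6,0.17,0.5],0],[[-0.6,0.17,0.5],0],[[-0.6,0.17,0.5],0],[[0,0,0.5],0],[[0,0,0],0]]' 
python3 -m crank '[[[0,0,0],0]]' >/dev/null
python3 -c "
from h import *
go([.4463,.3204,.081],184.9-360)"
```

```text
t: 9.1
tcp_pos: [0.4436, 0.3193, 0.1976]
orientation: [0.123, -3.132, 0.007]
contact_force: [-0.3, -0.6, 0.7]
opening: 0.0856
gripper_force: 0.0
t 9.2 tcp [0.4447 0.3207 0.2017] yaw -175.45 shares [-0.03 -0.01  2.41] turn -0.07 F [-0.5 -0.2  0.5] op 0.0853
```

```bash
python3 -m crank '[[[-0.02,0,0.6],0],[[0,0,0.6],0],[[0,0,0.6],0],[[0,0,0.4],0],[[0,0,0.2],0]]' 
python3 -m crank '[[[0,0,0],0],[[0,0,0],0]]' 
python3 -c "
from h import *
go([.4463,.3204,.081],184.9-360)"
```

```text
t: 9.7
tcp_pos: [0.4455, 0.3212, 0.0817]
orientation: [-0.127, 3.138, 0.0]
contact_force: [-0.2, -0.1, -0.2]
opening: 0.0854
gripper_force: 0.0
t: 9.9
tcp_pos: [0.4465, 0.322, 0.0831]
orientation: [-0.127, 3.136, 0.003]
contact_force: [-1.0, 0.1, 0.2]
opening: 0.0853
gripper_force: 0.0
t 9.9 tcp [0.4465 0.322  0.0831] yaw -175.36 shares [ 0.01 -0.03  0.04] turn -0.05 F [-1.   0.1  0.2] op 0.0853
```

```bash
python3 -m crank '[[[0,-0.03,0.02],0],[[0,0,0],0],[[0,0,0],0],[[0,0,0],0],[[0,0,0],0]]' 0.5 30
python3 -m crank '[[[0,0,0],0],[[0,0,0],0],[[0,0,0],0]]' 
python3 -m crank '[[[0,0,-0.1],0],[[0,0,-0.2],0],[[0,0,-0.2],0],[[0,0,0],0]]' 
python3 -c "
from h import *
im,W,o=look(['separator'],'side',save='s2')"
```

```text
t: 10.4
tcp_pos: [0.4457, 0.3198, 0.0805]
orientation: [-0.127, 3.139, 0.0]
contact_force: [0.6, -0.8, 0.2]
opening: 0.0427
gripper_force: 0.0
t: 10.7
tcp_pos: [0.4457, 0.3198, 0.0803]
orientation: [0.127, -3.139, 0.0]
contact_force: [-0.7, 0.7, -0.5]
opening: 0.0429
gripper_force: 0.0
t: 11.1
tcp_pos: [0.4468, 0.3206, 0.1076]
orientation: [-0.127, 3.135, 0.003]
contact_force: [-0.3, -0.6, -0.4]
opening: 0.0423
gripper_force: 0.0
separator 0.73 [198. 278.] 671 z [0.076 0.093 0.133] rect [470.4 300.3] [115.2 109.9] longdir 4.9
separator 0.57 [249. 273.] 474 z [0.001 0.005 0.008] rect [386.2 181.2] [ 50.6 100.9] longdir 121.7
```

```bash
python3 -c "
import cv2
im=cv2.imread('pics/s2.png');cv2.imwrite('pics/s2b.png',cv2.resize(im[190:340,90:290],None,fx=3.5,fy=3.5,interpolation=2))"
```

```text
(no output)
```

View pics/s2b.png

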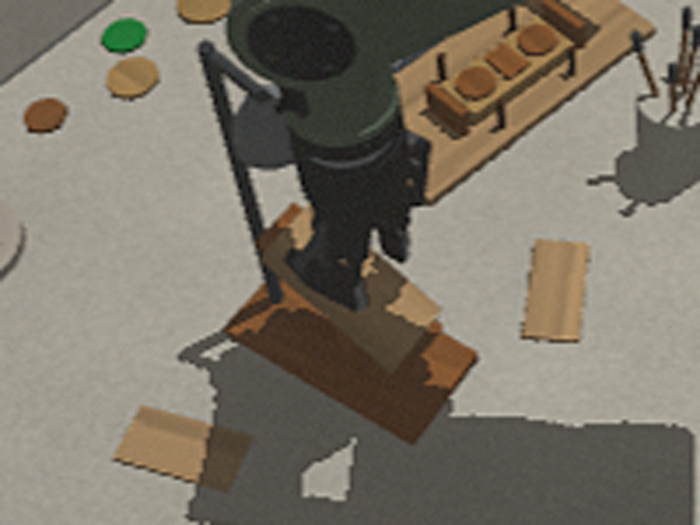

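```bash
cat > tips.py <<'E'
from h import *
K,T=cam("wrist");s=bot.sense();im,W=cloud("wrist")
M=R.from_rotvec(s["orientation"]).as_matrix()
P=(W-s["tcp_pos"])@M
for sg in(-1,1):
    m=(abs(P[...,0])<.02)&(sg*P[...,1]>.005)&(sg*P[...,1]<.06)&(P[...,2]>-.05)&(P[...,2]<.012+.02)
    p=P[m]; print("op",s["opening"],sg,len(p),"z pct",np.round(np.percentile(p[:,2],[50,90,97,99.5]),4),"x",np.round(np.percentile(p[:,0],[2,98]),4),"y",np.round(np.percentile(p[:,1],[2,98]),4))
E
python3 tips.py
python3 -m crank '[[[0,0,0],0],[[0,0,0],0],[[0,0,0],0],[[0,0,0],0]]' 0.8
python3 tips.py
python3 - <<'E'
from h import *
W=cloud("side")[1]
p=W.reshape(-1,3);p=p[(abs(p[:,1]-.32)<.06)&(abs(p[:,0]-.47)<.08)&(p[:,2]>.07)&(p[:,2]<.14)]
n=np.array([-.469,-.04,.883]);q=p[abs((p-[.4713,.3226,.1053])@n)<.003]
print(len(q),q.min(0),q.max(0)); e=np.array([np.cos(np.radians(4.9)),np.sin(np.radians(4.9)),0]);f=np.array([-e[1],e[0],0])
print(np.percentile((q-[.4713,.3226,.1053])@f,[1,99]),np.percentile((q-[.4713,.3226,.1053])@e,[1,99]))
E
```

```text
op 0.04252386558916469 -1 4648 z pct [0.0114 0.0225 0.0245 0.0256] x [-0.0188  0.019 ] y [-0.0338 -0.0056]
op 0.04252386558916469 1 4546 z pct [0.0113 0.0224 0.0245 0.0255] x [-0.0188  0.0189] y [0.0059 0.0328]
t: 11.65
tcp_pos: [0.4456, 0.3197, 0.1052]
orientation: [0.127, -3.139, 0.0]
contact_force: [-0.1, -0.2, -0.3]
opening: 0.0685
gripper_force: 0.0
op 0.06853454476442634 -1 4926 z pct [0.0099 0.0217 0.0239 0.025 ] x [-0.0189  0.0188] y [-0.0462 -0.006 ]
op 0.06853454476442634 1 4957 z pct [0.0099 0.0216 0.0237 0.025 ] x [-0.0189  0.0189] y [0.0059 0.0451]
593 [0.4037342  0.28615159 0.07006163] [0.53559811 0.35884642 0.13872539]
[-0.0318304   0.03183088] [-0.06573197  0.05783449]
```

```bash
sed -i 's/(sg\*P\[...,1\]>.005)/(sg*P[...,1]>s["opening"]\/2+.001)/; s/<.012+.02)/<.03)/' tips.py
sed -i '$a\    print(np.histogram(p[:,2],bins=np.arange(-.05,.031,.005))[0])' tips.py
python3 tips.py
```

```text
op 0.06813713585097607 -1 581 z pct [-0.0415 -0.0328 -0.0309 -0.0291] x [0.0061 0.0112] y [-0.048  -0.0353]
[174 158 141  99   9   0   0   0   0   0   0   0   0   0   0   0]
op 0.06813713585097607 1 515 z pct [-0.0415 -0.0333 -0.0309 -0.0297] x [0.0061 0.0111] y [0.0353 0.0469]
[163 140 124  82   6   0   0   0   0   0   0   0   0   0   0   0]
```

Run:
```python
from h import *
W=np.load("w2.npy")
from scipy.spatial.transform import Rotation as R
M=R.from_rotvec([3.12,.364,-.001]).as_matrix();P=(W-np.array([.5483,-.0003,.3453]))@M
m=(abs(P[...,0])<.03)&(abs(P[...,1])<.075)&(P[...,2]<.05)&(P[...,2]>-.1)
p=P[m]
for lo in np.arange(-.1,.02,.008):
    q=p[(p[:,2]>=lo)&(p[:,2]<lo+.008)]
    if len(q): print(round(lo,3),len(q),"x",np.round([q[:,0].min(),q[:,0].max()],3),"absy",np.round([abs(q[:,1]).min(),abs(q[:,1]).max()],3))
```

```text
-0.1 7480 x [0.004 0.018] absy [0.    0.066]
-0.092 7216 x [-0.007  0.018] absy [0.003 0.072]
-0.084 5094 x [-0.01   0.015] absy [0.037 0.075]
-0.076 1348 x [0.    0.014] absy [0.042 0.066]
-0.068 1412 x [-0.01   0.012] absy [0.042 0.057]
-0.06 1544 x [-0.012  0.012] absy [0.042 0.057]
-0.052 1318 x [-0.012  0.012] absy [0.042 0.057]
-0.044 1007 x [-0.012  0.012] absy [0.042 0.056]
-0.036 285 x [-0.011  0.011] absy [0.042 0.05 ]
```

```bash
python3 -m crank '[[[0,0,0],0],[[0,0,0],0],[[0,0,0],0],[[0,0,0.2],0],[[0,0,0.2],0]]' 1 30
python3 -m crank '[[[0,0,0.25],0],[[0,0,0.25],0],[[0,0,0.25],0],[[0,0,0],0],[[0,0,0],0]]'
python3 -m crank '[[[0,0,0],0],[[0,0,0],0],[[0,0,0],0],[[0,0,0],0],[[0,0,0],0]]' 0.5
python3 -c "
from h import *
go([.4463,.3204,.0475],184.9-360)"
```

```text
t: 12.3
tcp_pos: [0.4456, 0.3198, 0.0847]
orientation: [-0.127, 3.139, 0.0]
contact_force: [-0.2, 0.6, 0.2]
opening: 0.0854
gripper_force: 0.0
t: 12.8
tcp_pos: [0.4455, 0.3197, 0.0474]
orientation: [0.127, -3.138, 0.001]
contact_force: [-0.2, -0.1, 0.1]
opening: 0.0856
gripper_force: 0.0
t: 13.3
tcp_pos: [0.4461, 0.3201, 0.0486]
orientation: [-0.127, 3.138, 0.001]
contact_force: [0.4, -0.6, 5.1]
opening: 0.0634
gripper_force: 33.4
t 13.3 tcp [0.4461 0.3201 0.0486] yaw -175.35 shares [-0.01  0.01  0.02] turn -0.05 F [ 0.4 -0.6  5.1] op 0.0634
```

```bash
python3 -m crank '[[[0,0,-0.1],0],[[0,0,-0.2],0],[[0,0,-0.2],0],[[0.3,0,0],0],[[0.5,0,0],0]]'
python3 -m crank '[[[0.5,0,-0.2],0],[[0.5,0,-0.5],0],[[0,0,-0.7],0],[[0,0,-0.7],0],[[0,0,-0.4],0]]'
for i in 1 2 3 4; do python3 -m crank '[[[0,0,0],1],[[0,0,0],1],[[0,0,0],1],[[0,0,0],1],[[0,0,0],1]]' >/dev/null; done
python3 -m crank '[[[0,0,0],0.6],[[0,0,0],0],[[0,0,0],0]]'
python3 -c "
from h import *
go([.5644,.0567,.2],81.7)
print(bot.sense()['joint_positions'])
im,W,o=look(['separator'],'side',save='s3')
im,W,o=look(['separator'],'wrist',save='w4')"
```

```text
t: 13.8
tcp_pos: [0.4058, 0.3168, 0.0733]
orientation: [-0.125, 3.138, 0.001]
contact_force: [-0.8, 0.2, -0.3]
opening: 0.0629
gripper_force: 33.1
t: 14.3
tcp_pos: [0.3552, 0.3128, 0.2006]
orientation: [-0.128, 3.136, 0.003]
contact_force: [0.3, 0.4, -0.1]
opening: 0.0632
gripper_force: 33.2
t: 16.6
tcp_pos: [0.3551, 0.3122, 0.1977]
orientation: [-2.376, -2.055, 0.001]
contact_force: [-0.3, -0.7, -0.2]
opening: 0.0632
gripper_force: 33.2
t 16.6 tcp [0.3551 0.3122 0.1977] yaw 81.73 shares [-4.46  4.88 -0.05] turn 0.01 F [-0.3 -0.7 -0.2] op 0.0632
[6.96918434e-01 1.70075839e-01 1.80882668e+00 4.04703433e-05
 1.16335178e+00 8.41275054e-01]
separator 0.9 [145. 318.] 578 z [0.002 0.005 0.008] rect [530.6 464. ] [97.2 51.7] longdir 18.5
separator 0.81 [224. 255.] 894 z [0.225 0.245 0.284] rect [422.9 211.9] [146.9 328.5] longdir 128.6
separator 0.77 [388.   8.] 1393 z [0.002 0.004 0.005] rect [514.7 439.5] [29.8 69.7] longdir 171.7
separator 0.75 [253. 278.] 24107 z [0.225 0.239 0.252] rect [395.  224.1] [ 81.1 278.7] longdir 112.9
```

```bash
cat > hand.py <<'E'
from h import *
s=bot.sense();M=R.from_rotvec(s["orientation"]).as_matrix()
for n in("wrist","side"):
    im,W=cloud(n);P=((W-s["tcp_pos"])@M).reshape(-1,3)
    p=P[(abs(P[:,1])<.029)&(abs(P[:,0])<.11)&(P[:,2]>-.085)&(P[:,2]<.02)]
    # robust line z = a x + b
    best=None
    for a in np.linspace(-.1,.75,86):
        r=p[:,2]-a*p[:,0];h,e=np.histogram(r,bins=np.arange(-.12,.12,.002))
        if best is None or h.max()>best[0]: best=(h.max(),a,e[h.argmax()]+.001)
    _,a,b=best;q=p[abs(p[:,2]-a*p[:,0]-b)<.004]
    A=np.polyfit(q[:,0],q[:,2],1);full=P[(abs(P[:,2]-A[0]*P[:,0]-A[1])<.004)&(abs(P[:,0])<.12)&(abs(P[:,1])<.04)]
    print(n,len(q),"tilt",np.degrees(np.arctan(A[0])),"z at x=0",A[1],"x range",np.percentile(full[:,0],[.5,99.5]),"y",np.percentile(full[:,1],[1,99]))
E
python3 hand.py
```

```text
wrist 22086 tilt 27.88038075033519 z at x=0 -0.042699068460722626 x range [-0.02507122  0.03133824] y [-0.03165498  0.0316511 ]
side 696 tilt 27.747633612285927 z at x=0 -0.04344463015261449 x range [-0.0833665   0.03140052] y [-0.03374529  0.03101465]
```

```bash
python3 -m crank '[[[-0.56,0.61,0],0],[[-0.56,0.61,0],0],[[-0.56,0.61,0],0],[[-0.56,0.61,0],0],[[-0.56,0.61,0],0]]' >/dev/null
python3 -m crank '[[[-0.56,0.61,0.2],0],[[-0.56,0.61,0.5],0],[[-0.54,0.61,0.5],0],[[0,0,0.4],0],[[0,0,0],0]]'
python3 -m crank '[[[0,0,0],0],[[0,0,0],0]]' >/dev/null
python3 -c "
from h import *
go([.5645,.0572,.03],81.7)
"; python3 hand.py
```

```text
t: 17.9
tcp_pos: [0.5631, 0.0552, 0.1146]
orientation: [-2.376, -2.048, 0.009]
contact_force: [-1.7, 1.0, -0.2]
opening: 0.0636
gripper_force: 33.3
t 18.1 tcp [0.5654 0.0571 0.1193] yaw 81.7 shares [-0.   -0.02  1.79] turn 0.0 F [ 0.8 -0.  -0.4] op 0.0631
wrist 22079 tilt 27.87972715407412 z at x=0 -0.042654491029589604 x range [-0.02519262  0.03131244] y [-0.03164759  0.03163576]
side 343 tilt 27.284374450736177 z at x=0 -0.04327314434065422 x range [-0.08414906  0.0310624 ] y [-0.0347461   0.03179015]
```

```bash
python3 -m crank '[[[0,0,0.4],0],[[0,0,0.5],0],[[0,0,0.5],0],[[0,0,0.3],0],[[0,0,0],0]]'
python3 -m crank '[[[0,0,0.1],0],[[0,0,0.1],0],[[0,0,0.05],0],[[0,0,0.05],0],[[0,0,0],0]]' - 20
python3 -c "
from h import *
go([.5645,.0572,-.0015],81.7)
"
```

```text
t: 18.7
tcp_pos: [0.5636, 0.0569, 0.0318]
orientation: [-2.375, -2.054, 0.004]
contact_force: [0.7, 0.1, 0.2]
opening: 0.063
gripper_force: 33.3
t: 19.2
tcp_pos: [0.5649, 0.0564, 0.0179]
orientation: [2.377, 2.054, -0.0]
contact_force: [0.1, -0.4, -0.5]
opening: 0.0632
gripper_force: 33.3
t 19.2 tcp [0.5649 0.0564 0.0179] yaw 81.65 shares [ 0.01 -0.01  0.39] turn -0.01 F [ 0.1 -0.4 -0.5] op 0.0632
```

```bash
python3 -m crank '[[[0,0,0.06],0],[[0,0,0.06],0],[[0,0,0.04],0],[[0,0,0],0]]' - 20
python3 -m crank '[[[0,0,0.06],0],[[0,0,0.06],0],[[0,0,0],0]]'
python3 hand.py
python3 -c "
from h import *
go([.5645,.0572,-.0015],81.7)
"
```

```text
t: 19.6
tcp_pos: [0.5656, 0.0564, 0.0111]
orientation: [2.377, 2.053, 0.002]
contact_force: [-1.6, -0.7, 9.0]
opening: 0.0635
gripper_force: 34.0
t: 19.9
tcp_pos: [0.5666, 0.056, 0.0056]
orientation: [2.375, 2.052, 0.004]
contact_force: [-0.5, -1.9, 10.2]
opening: 0.0634
gripper_force: 34.2
wrist 18958 tilt 0.2380149526677063 z at x=0 -0.006397765482065408 x range [0.02646502 0.11265473] y [-0.03936615  0.03935745]
side 436 tilt 20.14964482210711 z at x=0 -0.0430866528785237 x range [-0.089082    0.11817004] y [-0.03888468  0.03713832]
t 20.0 tcp [0.5665 0.056  0.0057] yaw 81.65 shares [ 0.02 -0.04  0.14] turn -0.01 F [-0.4 -2.1  9.5] op 0.063
```

```bash
python3 -m crank '[[[0,0,0.06],0],[[0,0,0.06],0],[[0,0,0],0],[[0,0,0],0]]'
python3 -m crank '[[[0,0,0.04],0],[[0,0,0.02],0],[[0,0,0],0],[[0,0,0],0]]'
python3 hand.py
python3 -c "
from h import *
go([.5645,.0572,-.0015],81.7)
"
```

```text
t: 20.4
tcp_pos: [0.5666, 0.0555, -0.0003]
orientation: [2.374, 2.052, 0.004]
contact_force: [-1.2, -4.9, 10.3]
opening: 0.0631
gripper_force: 34.5
t: 20.8
tcp_pos: [0.5666, 0.0554, -0.0033]
orientation: [2.374, 2.052, 0.003]
contact_force: [-0.1, -4.8, 10.3]
opening: 0.0633
gripper_force: 34.9
wrist 20991 tilt 0.11505165332508122 z at x=0 -0.015202573905687388 x range [0.02752499 0.11038115] y [-0.03934639  0.03935409]
side 356 tilt 4.576751889068229 z at x=0 -0.04697335528119849 x range [-0.09497359  0.0518739 ] y [-0.03406194  0.03304293]
t 20.9 tcp [ 0.5666  0.0554 -0.0033] yaw 81.67 shares [ 0.03 -0.05 -0.04] turn -0.01 F [-1.4 -4.8  9.9] op 0.0631
```

```bash
python3 -m crank '[[[0.02,-0.04,0],0],[[0.01,0,0],0],[[0,0,0.04],0],[[0,0,0.02],0],[[0,0,0],0]]'
python3 hand.py
python3 -c "
from h import *
go([.5645,.0572,-.0015],81.7)
"
```

```text
t: 21.4
tcp_pos: [0.5658, 0.0563, -0.0056]
orientation: [2.372, 2.051, 0.005]
contact_force: [-0.4, -8.7, 14.3]
opening: 0.063
gripper_force: 35.5
wrist 25249 tilt 0.3015100216742323 z at x=0 -0.04706178306799274 x range [-0.03260306  0.05050253] y [-0.03378662  0.03571737]
side 386 tilt 1.019684415899931 z at x=0 -0.0485953029394871 x range [-0.10616506  0.05081244] y [-0.03600497  0.0343207 ]
t 21.5 tcp [ 0.5658  0.0563 -0.0056] yaw 81.69 shares [ 0.01 -0.03 -0.08] turn -0.0 F [ 0.  -8.  12.5] op 0.0634
```

```bash
python3 -m crank '[[[0,0,0],0],[[0,0,0],0],[[0,0,0],0],[[0,0,0],0]]' 0.9
python3 -m crank '[[[0,0,-0.1],0],[[0,0,-0.4],0],[[0,0,-0.8],0],[[0,0,-0.8],0],[[0,0,-0.8],0]]'
python3 -m crank '[[[-0.5,0,-0.8],0],[[-0.5,0,-0.4],0],[[0,0,0],0],[[0,0,0],0]]' 1
cat > chk.py <<'E'
from h import *
o=np.array([.5604,.029]);a=np.radians(81.7);ex=np.array([np.cos(a),np.sin(a)]);ey=np.array([-ex[1],ex[0]])
go([.4884,-.3579,.2],75.8)
for n in("side","top"):
    im,W=cloud(n);p=W.reshape(-1,3);J=np.c_[(p[:,:2]-o)@ex,(p[:,:2]-o)@ey,p[:,2]]
    for lo,hi in((.036,.0435),(.055,.07)):
        q=J[(abs(J[:,0])<.068)&(abs(J[:,1])<.036)&(J[:,2]>lo)&(J[:,2]<hi)]
        if len(q)<50: continue
        r=cv2.minAreaRect((q[:,:2]*1000).astype(np.float32));A=np.polyfit(q[:,0],q[:,2],1)
        print(n,lo,len(q),"jig rect",np.round(r[0],1),np.round(r[1],1),round(r[2],1),"z med",round(np.median(q[:,2]),4),"slope deg",round(np.degrees(A[0]),2),"y range",np.round(np.percentile(q[:,1],[1,99])*1000,1),"x",np.round(np.percentile(q[:,0],[1,99])*1000,1))
E
python3 chk.py
python3 -c "
from h import *
cv2.imwrite('pics/s4.png',cv2.resize(cloud('side')[0][130:290,140:340],None,fx=3.5,fy=3.5,interpolation=2))"
```

```text
t: 21.9
tcp_pos: [0.5628, 0.0584, -0.0085]
orientation: [-2.377, -2.054, 0.001]
contact_force: [0.5, 0.1, 0.5]
opening: 0.0769
gripper_force: 0.0
t: 22.4
tcp_pos: [0.5628, 0.0583, 0.1385]
orientation: [-2.377, -2.054, 0.0]
contact_force: [-0.2, -0.6, -0.2]
opening: 0.0768
gripper_force: 0.0
t: 22.8
tcp_pos: [0.5557, 0.0087, 0.1971]
orientation: [-2.378, -2.052, -0.001]
contact_force: [-0.3, 0.2, 0.3]
opening: 0.0851
gripper_force: 0.0
t 22.8 tcp [0.5557 0.0087 0.1971] yaw 81.59 shares [-7.45 -0.26 -0.06] turn 1.16 F [-0.3  0.2  0.3] op 0.0851
side 0.036 525 jig rect [-0.1  0.1] [ 71.7 134.9] 89.9 z med 0.0409 slope deg -0.1 y range [-31.8  32.8] x [-66.7  61.1]
top 0.036 147 jig rect [-0.1 -1.6] [ 62.8 135.3] 89.3 z med 0.041 slope deg -0.23 y range [-32.2  28.8] x [-67.2  66.9]
```

View pics/s4.png

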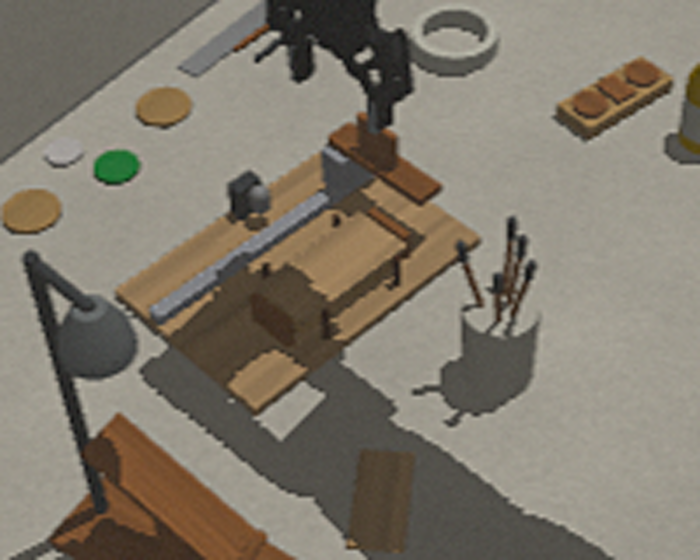

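```bash
python3 -m crank '[[[-0.9,0,0],0],[[-0.9,-0.03,0],0],[[-0.9,-0.03,0],0],[[-0.9,-0.03,0],0],[[-0.9,-0.03,0],0]]' 1 >/dev/null
python3 -m crank '[[[-0.9,-0.03,0],0],[[-0.9,-0.03,0],0],[[-0.9,-0.03,0],0],[[-0.2,-0.03,0],0.6],[[0,0,0],0.56]]' >/dev/null
python3 -m crank '[[[0,0,0],0],[[0,0,0],0],[[0,0,0],0]]' >/dev/null
python3 - <<'E'
from h import *
im,W,o=look(["upper_plaque"],"wrist",save="w5")
p=W.reshape(-1,3);p=p[(p[:,2]>.012)&(p[:,2]<.03)&(np.hypot(p[:,0]-.488,p[:,1]+.358)<.075)]
r=cv2.minAreaRect((p[:,:2]*1000).astype(np.float32));print(r,len(p))
go([.4884,-.3579,-.02],75.8)
E
```

```text
upper_plaque 0.91 [256. 169.] 5305 z [0.017 0.022 0.024] rect [ 487.7 -358.2] [124.   50.1] longdir 75.7
((487.69696044921875, -358.16650390625), (123.99502563476562, 50.07182312011719), 75.66350555419922) 5328
t 24.35 tcp [ 0.4906 -0.355   0.1968] yaw 75.93 shares [-0.07 -0.03  4.34] turn 0.03 F [ 1.3 -0.3 -0.6] op 0.0854
```

```bash
python3 -m crank '[[[-0.08,-0.04,0.6],0.05],[[0,0,0.8],0],[[0,0,0.8],0],[[0,0,0.8],0],[[0,0,0.6],0]]' 1
python3 -m crank '[[[0,0,0.3],0],[[0,0,0.2],0],[[0,0,0.14],0],[[0,0,0],0],[[0,0,0],0]]'
python3 -c "
from h import *
go([.4877,-.3582,-.02],75.7)"
```

```text
t: 24.85
tcp_pos: [0.4867, -0.358, 0.0147]
orientation: [-2.48, -1.925, 0.001]
contact_force: [-0.5, -0.6, -0.3]
opening: 0.0854
gripper_force: 0.0
t: 25.35
tcp_pos: [0.488, -0.3594, -0.0142]
orientation: [2.481, 1.925, 0.001]
contact_force: [0.1, 0.4, -0.9]
opening: 0.0855
gripper_force: 0.0
t 25.35 tcp [ 0.488  -0.3594 -0.0142] yaw 75.61 shares [ 0.02 -0.01  0.12] turn -0.02 F [ 0.1  0.4 -0.9] op 0.0855
```

```bash
python3 -m crank '[[[0,0,0.12],0],[[0,0,0],0],[[0,0,0],0]]' 
python3 -m crank '[[[0,0,0],0],[[0,0,0],0],[[0,0,0],0],[[0,0,0],0],[[0,0,0],0]]' 0.4 40
python3 -m crank '[[[0,0,0],0],[[0,0,-0.1],0],[[0,0,-0.4],0],[[0,0,0],0],[[0,0,0],0]]' 
python3 -c "
from h import *
go([.5604,.029,.15],81.7)"
```

```text
t: 25.65
tcp_pos: [0.4874, -0.359, -0.0209]
orientation: [2.482, 1.925, 0.0]
contact_force: [-0.4, 0.4, -0.7]
opening: 0.0854
gripper_force: 0.0
t: 26.15
tcp_pos: [0.4877, -0.3592, -0.0207]
orientation: [2.482, 1.925, 0.0]
contact_force: [-0.1, 0.1, 2.4]
opening: 0.0491
gripper_force: 43.4
t: 26.65
tcp_pos: [0.4873, -0.359, 0.0038]
orientation: [2.482, 1.925, 0.0]
contact_force: [0.6, 0.1, -0.7]
opening: 0.049
gripper_force: 43.2
t 26.65 tcp [ 0.4873 -0.359   0.0038] yaw 75.6 shares [ 7.88 -0.51 -2.92] turn -1.22 F [ 0.6  0.1 -0.7] op 0.049
```

```bash
python3 -m crank '[[[0,0,-0.6],-0.6],[[0,0,-0.8],-0.6],[[0,0,-0.8],0],[[0,0,-0.7],0],[[0,0,0],0]]' 
python3 -m crank '[[[0.8,0.03,0],0],[[0.8,0.03,0],0],[[0.8,0.03,0],0],[[0.8,0.03,0],0],[[0.8,0.03,0],0]]' >/dev/null
python3 -m crank '[[[0.8,0.03,0],0],[[0.8,0.03,0],0],[[0.8,0.03,0],0],[[0.8,0.03,0],0],[[0.6,0.03,0],0]]' >/dev/null
python3 -m crank '[[[0,0,0],0],[[0,0,0],0],[[0,0,0],0]]' >/dev/null
cat > hand2.py <<'E'
from h import *
s=bot.sense();M=R.from_rotvec(s["orientation"]).as_matrix()
for n in("wrist","side","top"):
    im,W=cloud(n);P=((W-s["tcp_pos"])@M).reshape(-1,3)
    for m in (bot.outline_of(n,"upper_plaque")[:3]):
        p=P[m["mask"].ravel()];p=p[(p[:,2]>-.06)&(p[:,2]<.05)]
        if len(p)<50 or abs(np.median(p[:,0]))>.08:continue
        r=cv2.minAreaRect((p[:,:2]*1000).astype(np.float32));print(n,len(p),"tool rect",np.round(r[0],1),np.round(r[1],1),round(r[2],1),"z",np.round(np.percentile(p[:,2],[3,50,97]),4),"x",np.round(np.percentile(p[:,0],[.5,99.5]),4))
go([.5604,.029,.03],81.7)
E
python3 hand2.py
```

```text
t: 27.15
tcp_pos: [0.4896, -0.3607, 0.1535]
orientation: [2.371, 2.047, 0.003]
contact_force: [1.3, -0.4, -0.7]
opening: 0.0489
gripper_force: 43.1
wrist 27638 tool rect [-17.8   2.6] [ 58.8 165.9] 84.7 z [-0.0442 -0.0424 -0.037 ] x [-0.0363  0.0631]
side 395 tool rect [ 1.7 -2.7] [125.7  52. ] 0.7 z [-0.0471 -0.0409 -0.025 ] x [-0.0576  0.0635]
top 90 tool rect [-10.1 -16.5] [ 19.4 100.5] 83.5 z [-0.0472 -0.0411 -0.0347] x [-0.0599  0.0407]
t 28.75 tcp [0.5591 0.0239 0.1489] yaw 81.53 shares [0.1  0.01 2.38] turn -0.03 F [-0.3 -0.1 -1.6] op 0.0493
```

```bash
python3 -m crank '[[[0.08,0.01,0.5],-0.03],[[0,0,0.7],0],[[0,0,0.7],0],[[0,0,0.38],0],[[0,0,0],0]]' 
python3 -m crank '[[[0,0,0],0],[[0,0,0],0]]' >/dev/null
python3 hand2.py
```

```text
t: 29.25
tcp_pos: [0.558, 0.0281, 0.0322]
orientation: [-2.373, -2.053, 0.008]
contact_force: [-0.7, -0.7, -1.1]
opening: 0.049
gripper_force: 43.0
wrist 27600 tool rect [12.1 -2.2] [ 56.4 103. ] 88.7 z [-0.0442 -0.0424 -0.037 ] x [-0.036   0.0631]
side 366 tool rect [ 5.  20.2] [ 99.4 123.8] 87.9 z [-0.0465 -0.0402 -0.0051] x [-0.0557  0.0647]
t 29.75 tcp [0.5606 0.0285 0.0356] yaw 81.75 shares [ 0.01 -0.01  0.11] turn 0.01 F [-0.1  0.2 -1.5] op 0.0496
```

```bash
python3 -m crank '[[[0,0,0.1],0],[[0,0,0.06],0],[[0,0,0.04],0],[[0,0,0],0],[[0,0,0],0]]' 
python3 -m crank '[[[0,0,0.04],0],[[0,0,0.03],0],[[0,0,0],0],[[0,0,0],0]]'
```

```text
t: 30.25
tcp_pos: [0.5602, 0.0285, 0.0247]
orientation: [-2.376, -2.056, 0.0]
contact_force: [0.4, 0.1, -0.7]
opening: 0.0491
gripper_force: 43.0
t: 30.65
tcp_pos: [0.5603, 0.0285, 0.0213]
orientation: [2.376, 2.056, -0.0]
contact_force: [0.4, -0.7, -0.9]
opening: 0.0495
gripper_force: 43.0
```

```bash
python3 -m crank '[[[0,0,0.02],0],[[0,0,0.01],0],[[0,0,0],0],[[0,0,0],0]]' 
python3 -m crank '[[[0,0,0.015],0],[[0,0,0.015],0],[[0,0,0],0],[[0,0,0],0]]'
```

```text
t: 31.05
tcp_pos: [0.5604, 0.0285, 0.0203]
orientation: [2.375, 2.056, 0.0]
contact_force: [-0.2, -0.3, 2.7]
opening: 0.0491
gripper_force: 43.6
t: 31.45
tcp_pos: [0.5604, 0.0285, 0.0203]
orientation: [2.375, 2.055, 0.001]
contact_force: [-4.3, -0.2, 14.6]
opening: 0.0491
gripper_force: 44.9
```

```bash
python3 -m crank '[[[0,0,-0.02],0],[[0,0,0],0],[[0,0,0],0],[[0,0,0],0]]' 0.8
python3 -m crank '[[[0,0,-0.1],0],[[0,0,-0.4],0],[[0,0,-0.8],0],[[0,0,-0.8],0],[[0,0,-0.8],0]]'
python3 -m crank '[[[-0.6,0.2,-0.1],0],[[-0.7,0.25,0],0],[[-0.7,0.25,0],0],[[-0.7,0.2,0],0],[[0,0,0],0]]' 0
python3 -m crank '[[[0,0,0],0],[[0,0,0],0],[[0,0,0],0],[[0,0,0],0]]'
python3 chk.py
python3 tips.py
python3 -c "
from h import *
go([.5855,-.111,.068],81.7)
im,W=cloud('side')
p=W[(W[...,2]>.105)&(W[...,2]<.125)&(np.hypot(W[...,0]-.56,W[...,1]+.08)<.1)]
print(np.median(p,0))
im,W,o=look([],'side',save='s5')
im,W,o=look([],'wrist',save='w6')
cv2.imwrite('pics/s5b.png',np.hstack([cv2.resize(cv2.imread('pics/s5.png')[130:290,140:340],None,fx=1.9,fy=1.9),cv2.resize(im,(405,304))]))"
```

```text
t: 31.85
tcp_pos: [0.5601, 0.0285, 0.019]
orientation: [-2.375, -2.056, 0.001]
contact_force: [0.0, -0.1, -0.8]
opening: 0.0685
gripper_force: 0.0
t: 32.35
tcp_pos: [0.56, 0.0285, 0.1661]
orientation: [-2.376, -2.056, 0.0]
contact_force: [1.1, -0.4, -0.4]
opening: 0.0685
gripper_force: 0.0
t: 32.85
tcp_pos: [0.5859, -0.1155, 0.1695]
orientation: [2.378, 2.05, -0.001]
contact_force: [-0.2, 0.0, 0.1]
opening: -0.0001
gripper_force: 0.0
t: 33.25
tcp_pos: [0.5854, -0.1105, 0.1695]
orientation: [-2.374, -2.058, -0.0]
contact_force: [0.4, -0.2, -0.4]
opening: 0.0001
gripper_force: 0.0
t 33.25 tcp [ 0.5854 -0.1105  0.1695] yaw 81.83 shares [-5.17 -1.22 -0.61] turn 1.21 F [ 0.4 -0.2 -0.4] op 0.0001
side 0.036 106 jig rect [-1.5 -1.2] [129.7  69.9] 0.8 z med 0.0407 slope deg -0.09 y range [-27.4  33.8] x [-66.5  62.9]
side 0.055 477 jig rect [1.3 2. ] [124.   53.4] 0.3 z med 0.0621 slope deg -0.26 y range [-22.8  27.9] x [-59.   62.6]
top 0.036 142 jig rect [ 0.1 -3. ] [135.9  64.1] 0.5 z med 0.0413 slope deg 0.01 y range [-35.1  28.9] x [-67.7  67.5]
top 0.055 619 jig rect [-0.7 -2. ] [123.5  50.1] 0.2 z med 0.0625 slope deg 0.05 y range [-26.4  22.6] x [-61.3  59.3]
op 0.0002061262816979793 -1 812 z pct [-0.0385 -0.0273 -0.0242 -0.0223] x [0.006 0.011] y [-0.0133 -0.0014]
[176 182 154 148 119  33   0   0   0   0   0   0   0   0   0   0]
op 0.0002061262816979793 1 817 z pct [-0.0386 -0.0272 -0.0245 -0.0223] x [0.006 0.011] y [0.0014 0.0134]
[185 176 156 152 115  33   0   0   0   0   0   0   0   0   0   0]
t 33.4 tcp [ 0.5854 -0.111   0.1695] yaw 81.8 shares [-0.    0.    2.03] turn 0.02 F [-0.1 -0.6 -0.4] op -0.0
[ 0.58832119 -0.0808754   0.11490084]
```

View pics/s5b.png

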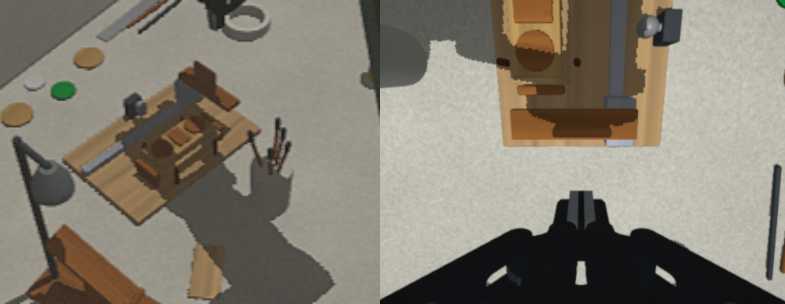

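The separator lies flat and the plaque is square on it. The closed fingers are behind the keeper tab, so I'll lower them and push.

```bash
python3 -m crank '[[[0,0,0.6],0],[[0,0,0.7],0],[[0,0,0.5],0],[[0,0,0.23],0],[[0,0,0],0]]' 
python3 -m crank '[[[0.15,0,0],0],[[0.2,0,0],0],[[0.2,0,0],0],[[0.2,0,0],0],[[0.2,0,0],0]]' 
python3 -m crank '[[[0.2,0,0],0],[[0.2,0,0],0],[[0.2,0,0],0],[[0.2,0,0],0],[[0.1,0,0],0]]' 
python3 -c "
from h import *
go([.5604+.144*-.013+.0445,.029-.9895*.013-.0065,.068],81.7)"
```

```text
t: 34.05
tcp_pos: [0.5845, -0.1114, 0.0664]
orientation: [-2.374, -2.054, 0.003]
contact_force: [0.3, -0.1, 0.2]
opening: 0.0
gripper_force: 0.0
t: 34.55
tcp_pos: [0.593, -0.0636, 0.0687]
orientation: [2.374, 2.055, 0.002]
contact_force: [1.2, -1.8, 0.0]
opening: -0.0002
gripper_force: 0.9
t: 35.05
tcp_pos: [0.5987, -0.0188, 0.0678]
orientation: [-2.375, -2.056, 0.0]
contact_force: [-1.3, -1.1, -0.1]
opening: -0.0001
gripper_force: 0.8
t 35.05 tcp [ 0.5987 -0.0188  0.0678] yaw 81.79 shares [ 0.58  0.   -0.  ] turn 0.02 F [-1.3 -1.1 -0.1] op -0.0001
```

```bash
python3 -m crank '[[[0.1,0,0],0],[[0.1,0,0],0],[[0.1,0,0],0],[[0.08,0,0],0],[[0.06,0,0],0]]' 
python3 -m crank '[[[0.04,0,0],0],[[0.04,0,0],0],[[0.02,0,0],0],[[0,0,0],0]]'
python3 - <<'E'
from h import *
go([.5604+.144*-.013+.0445,.029-.9895*.013-.0065,.068],81.7)
o=np.array([.5604,.029]);a=np.radians(81.7);ex=np.array([np.cos(a),np.sin(a)]);ey=np.array([-ex[1],ex[0]])
for n in("side","wrist"):
    W=cloud(n)[1];p=W.reshape(-1,3);x=(p[:,:2]-o)@ex;y=(p[:,:2]-o)@ey
    m=(p[:,2]>.070)&(p[:,2]<.082)&(abs(x)<.08)&(y>-.015)&(y<.023);print("arm x",n,m.sum(),np.percentile(x[m],[2,98]))
E
```

```text
t: 35.55
tcp_pos: [0.6013, 0.0, 0.0678]
orientation: [2.375, 2.055, -0.004]
contact_force: [-0.7, -5.0, 1.8]
opening: -0.0
gripper_force: 2.8
t: 35.95
tcp_pos: [0.6025, 0.0073, 0.0678]
orientation: [-2.375, -2.055, -0.0]
contact_force: [-0.8, -1.8, 1.7]
opening: -0.0001
gripper_force: 0.3
t 35.95 tcp [0.6025 0.0073 0.0678] yaw 81.74 shares [ 0.05  0.   -0.  ] turn 0.01 F [-0.8 -1.8  1.7] op -0.0001
arm x side 93 [-0.01478115  0.01510083]
arm x wrist 4581 [-0.01473859  0.01408758]
```

```bash
python3 -m crank '[[[0.03,0,0],0],[[0.03,0,0],0],[[0,0,0],0]]' 
python3 -m crank '[[[0.03,0,0],0],[[0.02,0,0],0],[[0,0,0],0]]'
```

```text
t: 36.35
tcp_pos: [0.6028, 0.0096, 0.0677]
orientation: [2.375, 2.056, -0.001]
contact_force: [-0.3, -3.0, 0.4]
opening: -0.0001
gripper_force: 1.1
t: 36.65
tcp_pos: [0.6029, 0.0096, 0.0678]
orientation: [2.372, 2.055, -0.006]
contact_force: [-1.4, -10.2, 1.0]
opening: -0.0002
gripper_force: 5.1
```

```bash
python3 -m crank '[[[-0.1,0,0],0],[[-0.3,0,0],0],[[-0.4,0,0],0],[[-0.4,0,-0.2],0],[[0,0,-0.7],0]]' 
python3 -m crank '[[[0,0,-0.8],0],[[-0.8,0,-0.5],0],[[-0.9,0,0],0],[[-0.9,0,0],0],[[-0.9,0,0],0]]' 
python3 -m crank '[[[0,0,0],0],[[0,0,0],0],[[0,0,0],0]]' 
python3 chk.py
python3 - <<'E'
from h import *
o=np.array([.5604,.029]);a=np.radians(81.7);ex=np.array([np.cos(a),np.sin(a)]);ey=np.array([-ex[1],ex[0]])
for n in("side","top"):
    im,W=cloud(n);p=W.reshape(-1,3);x=(p[:,:2]-o)@ex;y=(p[:,:2]-o)@ey
    m=(p[:,2]>.070)&(p[:,2]<.082)&(abs(x)<.08)&(y>-.015)&(y<.023);print("arm x",n,m.sum(),np.percentile(x[m],[2,98]))
    look(["glue","brush_jar","tape"],n)
    if n=="side":cv2.imwrite('pics/end.png',cv2.resize(im[110:300,140:390],None,fx=3,fy=3,interpolation=2))
E
```

```text
t: 37.15
tcp_pos: [0.5917, -0.0493, 0.11]
orientation: [-2.374, -2.049, 0.009]
contact_force: [-0.3, 1.0, 0.1]
opening: 0.0
gripper_force: 0.0
t: 37.65
tcp_pos: [0.5692, -0.2222, 0.1785]
orientation: [2.375, 2.056, 0.002]
contact_force: [0.8, -0.7, -0.8]
opening: -0.0002
gripper_force: 0.0
t: 37.95
tcp_pos: [0.5696, -0.2197, 0.1778]
orientation: [-2.375, -2.056, -0.001]
contact_force: [-0.3, 0.4, 0.6]
opening: 0.0001
gripper_force: 0.0
t 37.95 tcp [ 0.5696 -0.2197  0.1778] yaw 81.76 shares [-2.97 -1.21 -0.45] turn 1.19 F [-0.3  0.4  0.6] op 0.0001
side 0.036 107 jig rect [ 6.5 23.4] [ 56.5 139.2] 68.4 z med 0.0407 slope deg -0.28 y range [-22.4  34.2] x [-66.3  67.4]
side 0.055 379 jig rect [1.4 2.3] [127.   53.1] 1.7 z med 0.062 slope deg -0.33 y range [-23.   28.3] x [-60.1  62.7]
top 0.036 139 jig rect [-0.2 -3.3] [135.4  64.4] 0.3 z med 0.0412 slope deg -0.0 y range [-35.2  28.9] x [-67.8  67.3]
top 0.055 475 jig rect [-0.8 -1.8] [123.4  49.8] 0.1 z med 0.0618 slope deg 0.0 y range [-26.4  22.7] x [-61.6  59.9]
arm x side 89 [-0.01239772  0.01709472]
glue 0.58 [285. 224.] 754 z [0.009 0.088 0.156] rect [402.8 -48.9] [ 68.8 205.5] longdir 105.7
glue 0.41 [338. 165.] 58 z [0.006 0.031 0.422] rect [ 311.8 -156.8] [ 17.1 483.2] longdir 113.9
brush_jar 0.89 [284. 227.] 811 z [0.001 0.082 0.151] rect [419.7 -42.6] [ 72.9 208.3] longdir 122.8
tape 0.88 [270. 138.] 334 z [0.002 0.019 0.027] rect [ 686.  -349.1] [ 92.2 131.1] longdir 127.1
arm x top 117 [-0.01442689  0.01407261]
brush_jar 0.94 [260. 234.] 443 z [0.003 0.091 0.165] rect [383.2  13.1] [70.8 76.9] longdir 150.4
tape 0.46 [356. 138.] 50 z [0.019 0.026 0.029] rect [ 702.2 -303.6] [12.1 53.2] longdir 136.7
```

View pics/end.png

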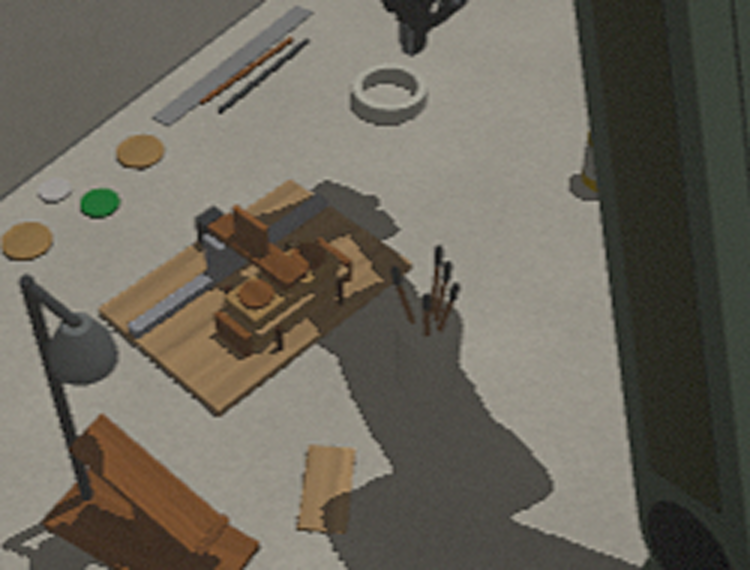

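The picture shows the keeper over the stack beside the detent housing, the stack square in the bay, and the jar, tape and glue all standing where they were. Handing in.

```bash
python3 -c "
from rig import bot
print(bot.hand_in())"
```

```text
the job is handed in; nothing more can be done
None
```

The job is handed in at about 38 s: separator laid flat, upper plaque stacked squarely on it, keeper pushed to its end stop past the detent, and the glue, brush jar and tape roll not touched; no verdict was returned.

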